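# Clamp the heat-sink tweezers onto the power transistor

### The arm

A 6-joint arm with a two-finger parallel gripper is mounted at the origin on the work surface. World frame = base frame: x ahead of the robot, y to its left, z up, the work surface at z = 0. Lengths are in mm, angles in rad, forces in N, time in s.
With the tool pointing down it reaches from about 275 to 750 mm from the base axis. Payload 10.2 kg.
Tool frame: the origin (TCP) lies at the very end of the fingers, on their centre line; the grasp point (between the pads) lies 19 mm behind it; z points along the fingers, y is the line along which they close (so a half turn about z gives the same grasp; the last joint's range is limited). The gripper opens to 88 mm and grips with 3 to 60 N. Pads are 18 mm wide; open, the fingers measure 123 mm over their backs; the gripper's body (75 mm by 187 mm) begins 45 mm behind the grasp point.
Start: joints at [1.116, 0.313, 1.498, -0, 1.331, -0.223], TCP at [120.621, 510.962, 238.72] pointing down, gripper open.
Joint ranges: [-2.94, 2.94], [-0.97, 2.17], [0.19, 2.56], [-1.23, 4.37], [0.02, 3.11], [-2.88, 2.88]. Speed limits (rad/s): [2.39, 2.39, 3.01, 3.14, 3.14, 3.14].

### API

Orientations are given as a rotation vector (axis times angle).
In Python, from plant import r gives the robot as it stands. The module is installed in compiled form; this text tells all that it offers.
- The arm moves only by the tool arm_command, never from a script. Its argument "steps" is a list of rows, each an object with "rotation": the turn, a rotation vector about the tool's x, y, z in rad, a list of three; "slide": the shift along the tool's x, y, z in m, a list of three; "gripper": the finger opening in m, from 0 to 0.0881. In form: [{"rotation": [rx, ry, rz], "slide": [dx, dy, dz], "gripper": gripper}, ...]. A call has 1 to 20 rows; each row is the pose to reach, as a shift and turn from the pose commanded when the call began, along the tool's axes at that moment; what a row does not reach only later rows make up. A row lasts 1/10 s, in which the tool goes at most 50 mm and 8.59 degrees, less where a joint would pass 70% of its speed; a pose out of reach is approached as far as the arm can. A call with a gripper value outside its range is refused whole. The fingers move at their own pace and stop on an object; "force" is the grip in N (left out, the last holds). Time passes only in rows, so rows that repeat a pose let the fingers close. It gives the time, the measured TCP pose, the force, the opening and the grip force at its end, in the units of the state.
- r.sense(): the state, without advancing time (a new reading comes with each control period).
- r.grab_frame(name): name is "scene" or "top" or "wrist"; returns a dict with "color" (400x640x3 uint8, red, green, blue), "z_map" (400x640 float32, mm along the optical axis (not along the pixel's ray), 0 where there is no reading), "intrinsics" (3x3 intrinsics, pixels), "k1" (the pictures are not rectified: a ray, as slopes to the right and down, at radius r is drawn at 1 + k1 r^2 times it, then the intrinsics apply), "pose" (4x4, takes a point from camera to world coordinates). Camera axes: x right, y down, z forward; pixel columns grow to the right and rows downward; lengths in mm; the calibration is good to about 2 mm. A picture is of the moment at which its call begins.
- r.close_job(): hands the job in; it is judged then, once.
The state is a dict: "clock": time; "q": joint angles; "joint_velocities": joint speeds; "joint_efforts": joint torques, N m; "tcp_pos": TCP position; "tool_rot": TCP orientation; "ft_force": force on the tool from outside, world axes, zero at the start; "torque": the same for the moment, N m; "opening": opening from 0.0 (shut) to 1.0 (fully open); "finger_force": force on a finger pad.
Only numpy, scipy, OpenCV 4.12 (cv2) and the standard library are available. Lean on these libraries where they do the work, as an engineer would, in place of code of your own. Each camera call takes 0.05 s, during which the arm holds its last target. There are 200 camera calls.

### The job

Take the self-closing tweezers with the red grips off their stand by squeezing them open, lower the open jaws astride the upright black power transistor, and let go so that they clamp its flat body by themselves and stand upright on it. Do not shove its board about, and leave the boards with the yellow and the blue capacitor where they are.

Things in the scene. Friction and masses are not known exactly. Their poses are not given: they have to be found in the camera images.
- tweezer_grips (a point): Cross-lock tweezers, 45 g, tips down, clamped at the start on a stand's fin. Point midway between the red grip pads, 106 mm above the bench; z up, y from pad to pad (squeeze this way). Pads 40 mm over their outer faces, 16 wide (x), 24 tall; hinge block ends 32 mm above the point. Squeezing 6 mm to the stop opens the jaws fully: takes 10 N, use 20 N and keep squeezing while carrying.
- tweezer_jaws (a point): Midway between the tweezers' steel jaws, 65 mm below the grips' point, same axes. Jaws 16 mm wide (x), 18 tall, 4 thick, bite along y; 28 mm apart when squeezed open; let go, the spring shuts them with about 2 N. Space between them is clear to 29 mm above this point, where the arms cross. The stand's fin is 6 mm thick, 22 wide, top 56 mm above the bench: lift 60 mm to clear it.
- transistor (a point): Power transistor: upright flat slab, 22 mm wide (x), 6 thick (y), 30 tall, black with a copper patch on its back, on three short leads. Point: its centre, 41 mm above the bench; z up; jaws bite along y, either way round. Top at 56 mm, underside at 26 mm, 8 mm above its green circuit board (top at 18 mm), which sits on a loose steel plate 84 x 64 mm (x, y), 0.4 kg.
- film_capacitor (a point): Bystander: yellow box capacitor, 28 x 12 x 26 mm, on a like board and plate; this point is its centre, 31 mm above the bench, its top 44 mm. Leave alone.
- can_capacitor (a point): Bystander: blue round capacitor, 18 mm diameter, 34 mm tall, on a like board and plate; this point is its centre, 35 mm above the bench, its top 52 mm. Leave alone.
Mind the look-alikes: they are no part of the job. Leave any orange or turquoise look-alike of the part that bears tweezer_grips alone.

How it is judged:
By the outcome, as a careful person would: the job done as asked, in the order asked, and still so for the second after the job is handed in, with the robot touching nothing.
It also fails if it takes over 37 s, if anything falls off the work surface, if the arm or the gripper's body presses on something with over 40 N, if the wrist force passes 120 N, or if a joint passes its speed limit or range.

## Working session

There is one attempt and no reset: what is moved stays moved. The work goes in short steps, Python scripts to look and compute and a tool call to move; the robot and the scene stay as the last step left them, time stands still between calls to the robot, and variables do not carry over. Pictures are saved under pics/ and viewed, at most 10 in all, crops included, and the job is handed in when it is done.

Besides the shell and the picture viewer there is one more tool, called after "Call:" by a JSON object that holds its "fn" and its "kwargs". arm_command: Moves the arm, as the interface text tells. Its arguments: {"type":"object","properties":{"steps":{"type":"array"},"force":{"type":"number"}},"required":["steps"]}

```bash
mkdir -p pics; cat > h.py <<'E'
import numpy as np, cv2, pickle
from plant import r
from scipy.spatial.transform import Rotation as R
def snap(n,f):
    d=r.grab_frame(n); cv2.imwrite(f'pics/{f}.png',d['color'][:,:,::-1]); pickle.dump(d,open(f'{f}.pkl','wb')); return d
def cloud(d):
    K=d['intrinsics']; z=d['z_map'].astype(float); v,u=np.mgrid[:z.shape[0],:z.shape[1]]
    xd=(u-K[0,2])/K[0,0]; yd=(v-K[1,2])/K[1,1]; x,y=xd.copy(),yd.copy()
    for _ in range(8):
        s=1+d['k1']*(x*x+y*y); x,y=xd/s,yd/s
    P=np.stack([x*z,y*z,z,np.ones_like(z)],-1)@d['pose'].T
    P=P[...,:3]; P[z==0]=np.nan; return P
E
python3 - <<'E'
from h import *
print(r.sense())
for n in ['scene','top']:
    d=snap(n,n+'0'); print(n,d['k1'],d['pose'].round(2).tolist())
a=cv2.imread('pics/scene0.png');b=cv2.imread('pics/top0.png')
E
```

```text
{'clock': 0.0, 'q': array([ 1.11561849e+00,  3.13429041e-01,  1.49846734e+00,  2.13908651e-06,
        1.33101809e+00, -2.23410533e-01]), 'joint_velocities': array([-1.14888677e-03,  1.66944834e-05, -8.04498299e-04,  4.97174572e-04,
       -4.84814980e-04, -4.62422738e-04]), 'joint_efforts': array([ 3.28955402e-04, -4.02212405e+01, -2.52277011e+01,  6.94789016e-02,
        3.52200656e-02, -8.28047996e-05]), 'tcp_pos': array([120.48917555, 510.71557036, 238.16041196]), 'tool_rot': array([-3.63194584e-01, -3.12008237e+00,  1.95657367e-03]), 'ft_force': array([-0.32711352,  0.66742182,  0.46889292]), 'torque': array([ 0.01586855, -0.02908828, -0.06092987]), 'finger_force': 0.0, 'opening': 1.0019462606340428}
scene 0.0324336634643682 [[-0.81, 0.38, -0.44, 974.2], [0.59, 0.54, -0.61, 640.91], [0.01, -0.75, -0.66, 769.72], [0.0, 0.0, 0.0, 1.0]]
top 0.017005260120979616 [[-0.02, -0.99, 0.14, 342.7], [-1.0, 0.02, 0.0, 42.84], [-0.01, -0.14, -0.99, 1393.64], [0.0, 0.0, 0.0, 1.0]]
```

View pics/scene0.png

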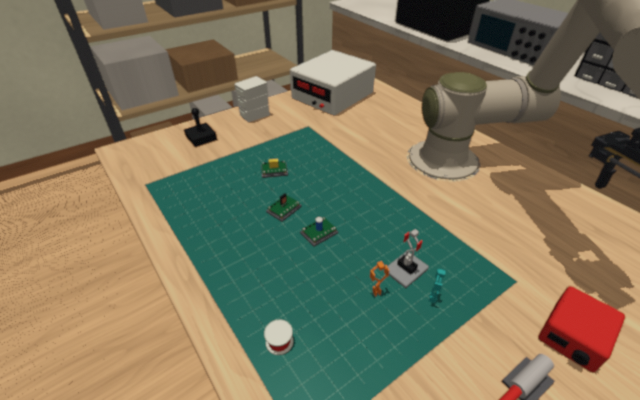

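View pics/top0.png

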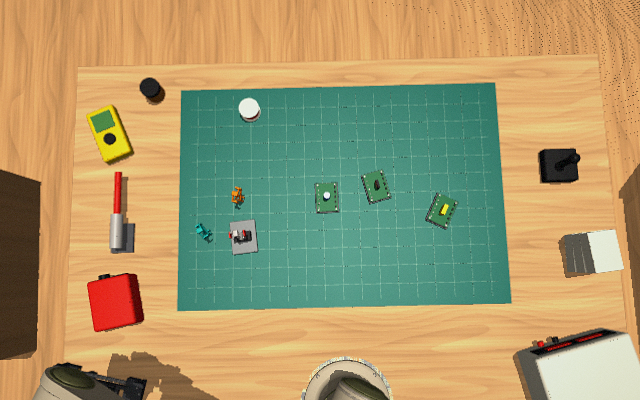

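Tweezers candidates in the top view are red-grip on the grey stand (241,237), orange (238,197) and turquoise (204,232). I choose the red one. The transistor is the black slab at (377,186), blue can (326,196), yellow box (445,210). Next, a close crop with positions.

```bash
python3 - <<'E'
from h import *
dt=pickle.load(open('top0.pkl','rb'));ds=pickle.load(open('scene0.pkl','rb'))
def crop(d,u,v,w,h): return cv2.resize(d['color'][v:v+h,u:u+w,::-1],(390,290),interpolation=cv2.INTER_CUBIC)
a=np.vstack([np.hstack([crop(dt,200,210,78,58),crop(dt,347,160,52,39)]),np.hstack([crop(ds,360,220,104,78),crop(ds,260,180,52,39)])])
cv2.imwrite('pics/c1.png',a)
Pt=cloud(dt);Ps=cloud(ds)
for n,d,P,boxes in [('top',dt,Pt,{'tw':(220,215,262,258),'tr':(358,165,395,206)}),('scene',ds,Ps,{'tw':(385,222,430,285),'tr':(262,188,304,222)})]:
    for k,(u0,v0,u1,v1) in boxes.items():
        c=d['color'][v0:v1,u0:u1].astype(int);p=P[v0:v1,u0:u1].reshape(-1,3);c=c.reshape(-1,3)
        if k=='tw': m=(c[:,0]>110)&(c[:,0]>2*c[:,1])&(p[:,2]>60)
        else: m=(p[:,2]>32)
        q=p[m]; print(n,k,m.sum(),q.mean(0).round(1),q.min(0).round(1),q.max(0).round(1))
        if len(q)<70: print(q.round(0).astype(int).tolist())
        if k=='tr':
            w=cv2.minAreaRect(q[:,:2].astype(np.float32));print(w)
        else:
            q=p[p[:,2]>115];print('hinge',len(q),q.mean(0))
        g=p[(p[:,2]<24)&(p[:,2]>6)];print('plate',len(g),g.mean(0),cv2.minAreaRect(g[:,:2].astype(np.float32)))
E
```

```text
top tw 16 [444.  269.5 118. ] [435.9 250.4 113.9] [453.2 288.9 123.7]
[[453, 253, 117], [451, 253, 116], [448, 287, 124], [448, 253, 117], [448, 250, 117], [446, 288, 117], [446, 253, 117], [445, 250, 118], [444, 288, 118], [443, 251, 115], [442, 289, 114], [441, 251, 115], [439, 288, 119], [438, 285, 121], [436, 287, 122], [436, 285, 122]]
hinge 68 [443.85615562 268.60666274 129.18966896]
plate 650 [443.3848314  268.4355612   11.58724043] ((447.08428955078125, 278.3644104003906), (112.6585922241211, 116.27892303466797), 89.71416473388672)
top tr 30 [573.9 -96.4  49.9] [ 564.  -102.9   34.3] [584.4 -92.2  59.1]
[[584, -93, 59], [584, -96, 55], [584, -92, 40], [581, -93, 56], [581, -96, 56], [582, -92, 36], [579, -93, 53], [579, -96, 55], [579, -99, 55], [579, -92, 37], [577, -93, 52], [576, -96, 55], [577, -99, 51], [576, -94, 43], [574, -96, 53], [574, -99, 53], [573, -94, 40], [571, -96, 54], [571, -98, 53], [571, -101, 55], [571, -94, 39], [568, -95, 57], [568, -98, 55], [567, -101, 57], [567, -96, 45], [565, -98, 57], [566, -101, 52], [565, -97, 40], [564, -99, 46], [566, -103, 3
[... 1490 characters left out ...]
], [572, -96, 44], [570, -94, 44], [565, -96, 40], [586, -95, 48], [583, -94, 47], [580, -94, 45], [577, -94, 44], [573, -94, 42], [569, -97, 38], [566, -96, 37], [585, -96, 43], [584, -92, 45], [581, -93, 43], [579, -91, 43], [574, -93, 40], [570, -95, 36], [566, -96, 34], [584, -100, 35], [584, -94, 40], [580, -94, 38], [577, -94, 37], [574, -94, 35], [570, -94, 33], [587, -94, 38], [584, -94, 37], [580, -95, 33], [578, -92, 35], [584, -94, 32]]
((574.9702758789062, -96.26419830322266), (24.467182159423828, 9.89354419708252), 7.163067817687988)
plate 464 [580.07794018 -88.19283488  16.35873188] ((572.484375, -105.42312622070312), (128.3284149169922, 106.19764709472656), 53.381465911865234)
```

View pics/c1.png

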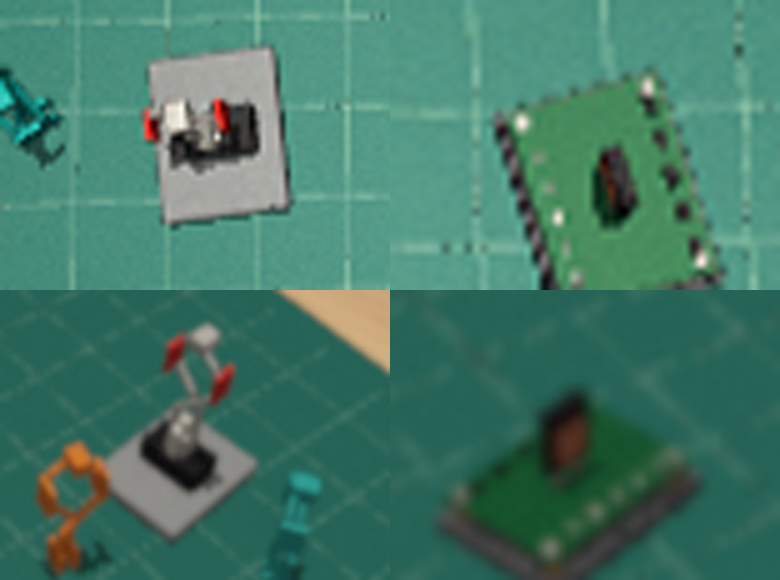

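Red pads sit either side of the grey hinge in the crops (bottom left, ~(175,350) and (222,383)), on the grey stand. The choice is right, with its centre about (445.5, 270.5). The transistor is black with a copper back, about (574.5, -96.3). I will move above the tweezers and look with the wrist camera.

```bash
cat >> h.py <<'E'
def plan(x,y,z,yaw):
    """tool down with tool y at angle yaw (rad) from world y, mod pi; gives slide (m) and rotation in tool axes"""
    s=r.sense(); T=R.from_rotvec(s['tool_rot']); M=T.as_matrix(); best=None
    for k in (0,np.pi):
        G=R.from_euler('z',yaw+k)*R.from_rotvec([0,np.pi,0])
        d=(T.inv()*G).as_rotvec()
        if best is None or np.linalg.norm(d)<np.linalg.norm(best): best=d
    print('slide',(M.T@(np.array([x,y,z])-s['tcp_pos'])/1000).round(4),'rot',best.round(4),'deg',np.degrees(best).round(1),'ax\n',M.round(3),'q',s['q'].round(2),'t',s['clock'])
E
python3 - <<'E'
from h import *
plan(445,270,230,np.radians(5))
d=r.grab_frame('wrist'); s=r.sense(); T=R.from_rotvec(s['tool_rot']).as_matrix()
print((T.T@(d['pose'][:3,3]-s['tcp_pos'])).round(1),(T.T@d['pose'][:3,:3]).round(2),d['intrinsics'].round(0).tolist())
E
```

```text
slide [-0.3711 -0.1598  0.0083] rot [-0.001  -0.0004 -0.3191] deg [ -0.1  -0.  -18.3] ax
 [[-0.973  0.23  -0.   ]
 [ 0.23   0.973 -0.001]
 [ 0.    -0.001 -1.   ]] q [ 1.12  0.31  1.5  -0.    1.33 -0.22] t 0.1
[  85.2   -0.5 -147. ] [[-0.   -0.95 -0.32]
 [ 1.   -0.    0.  ]
 [-0.   -0.32  0.95]] [[358.0, 0.0, 316.0], [0.0, 358.0, 200.0], [0.0, 0.0, 1.0]]
```

Call:
{"fn": "arm_command", "kwargs": {"steps": [{"rotation": [0,0,-0.15],"slide": [-0.045,-0.02,0],"gripper": 0.088},{"rotation": [0,0,-0.3],"slide": [-0.09,-0.04,0],"gripper": 0.088},{"rotation": [0,0,-0.319],"slide": [-0.13,-0.06,0.002],"gripper": 0.088},{"rotation": [0,0,-0.319],"slide": [-0.17,-0.08,0.004],"gripper": 0.088},{"rotation": [0,0,-0.319],"slide": [-0.21,-0.1,0.006],"gripper": 0.088},{"rotation": [0,0,-0.319],"slide": [-0.25,-0.12,0.008],"gripper": 0.088},{"rotation": [0,0,-0.319],"slide": [-0.29,-0.13,0.008],"gripper": 0.088},{"rotation": [0,0,-0.319],"slide": [-0.33,-0.145,0.008],"gripper": 0.088},{"rotation": [0,0,-0.319],"slide": [-0.36,-0.155,0.008],"gripper": 0.088},{"rotation": [0,0,-0.319],"slide": [-0.371,-0.16,0.008],"gripper": 0.088},{"rotation": [0,0,-0.319],"slide": [-0.371,-0.16,0.008],"gripper": 0.088},{"rotation": [0,0,-0.319],"slide": [-0.371,-0.16,0.008],"gripper": 0.088},{"rotation": [0,0,-0.319],"slide": [-0.371,-0.16,0.008],"gripper": 0.088}]}}

```text
clock: 1.45
tcp_pos: [443.9, 270.9, 230.9]
tool_rot: [0.139, -3.138, -0.0]
ft_force: [-0.8, -0.3, -0.2]
opening: 0.996
finger_force: 0.0
```

```bash
python3 - <<'E'
from h import *
d=snap('wrist','w1'); P=cloud(d).reshape(-1,3); c=d['color'].reshape(-1,3).astype(int)
ok=(np.abs(P[:,0]-445)<40)&(np.abs(P[:,1]-270)<40)
m=ok&(c[:,0]>80)&(c[:,0]>2*c[:,1])&(P[:,2]>85)&(P[:,2]<130)
q=P[m]; a=q[q[:,1]<270]; b=q[q[:,1]>270]
for g in (a,b): print(len(g),g.mean(0).round(1),np.percentile(g,[2,98],axis=0).round(1).tolist(),cv2.minAreaRect(g[:,:2].astype(np.float32)))
h=P[ok&(P[:,2]>132)]; print('hinge',len(h),h.mean(0),cv2.minAreaRect(h[:,:2].astype(np.float32)))
f=P[(np.abs(P[:,0]-445)<70)&(np.abs(P[:,1]-270)<70)&(P[:,2]>3)&(P[:,2]<22)]; print('stand',len(f),f[:,2].mean(),cv2.minAreaRect(f[:,:2].astype(np.float32)))
print(r.sense()['tcp_pos'])
E
```

```text
126 [443.8 251.7 115.9] [[437.5, 249.7, 102.1], [452.7, 253.9, 120.0]] ((445.2026062011719, 251.91259765625), (15.735337257385254, 3.727834463119507), 4.814713954925537)
129 [439.8 287.  116. ] [[434.0, 285.0, 99.9], [449.4, 289.5, 120.3]] ((441.87335205078125, 287.1204833984375), (15.904322624206543, 3.7802534103393555), 6.393425464630127)
hinge 12761 [418.88039101 269.95352328 307.13315691] ((433.0760803222656, 271.2265625), (36.46656799316406, 80.74095916748047), 4.869355201721191)
stand 4098 11.62035958509367 ((444.830078125, 270.08575439453125), (139.3509521484375, 139.453857421875), 0.6609014272689819)
[443.97594193 270.86546618 230.89152871]
```

View pics/w1.png

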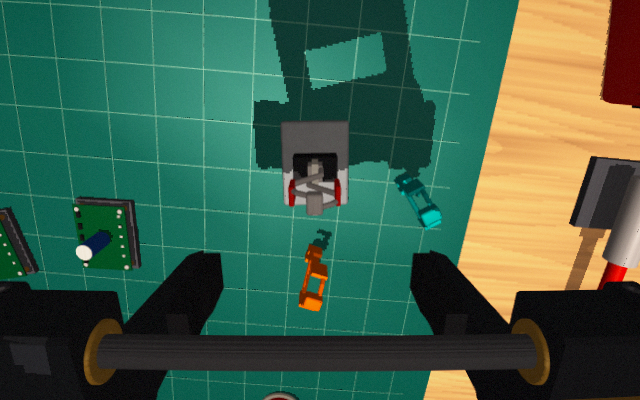

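Wrist view: the red-grip tweezers are at about (316,190) with pads at (292,192) and (338,192), turquoise is clear to the right and orange clear in front. Grips are centred at (443.5, 269.5), yaw 5.5°.

```bash
python3 -c "
from h import *
plan(443.5,269.5,87,np.radians(5.5))"
```

```text
slide [ 0.0006 -0.0013  0.1439] rot [ 0.0002  0.     -0.0072] deg [ 0.   0.  -0.4] ax
 [[-0.996 -0.089 -0.   ]
 [-0.089  0.996  0.   ]
 [-0.     0.    -1.   ]] q [ 0.32  0.31  1.53  0.    1.31 -1.34] t 1.5
```

Call:
{"fn": "arm_command", "kwargs": {"steps": [{"rotation": [0,0,-0.007],"slide": [0.0005,-0.0013,0.03],"gripper": 0.088},{"rotation": [0,0,-0.007],"slide": [0.0005,-0.0013,0.06],"gripper": 0.088},{"rotation": [0,0,-0.007],"slide": [0.0005,-0.0013,0.09],"gripper": 0.075},{"rotation": [0,0,-0.007],"slide": [0.0005,-0.0013,0.115],"gripper": 0.065},{"rotation": [0,0,-0.007],"slide": [0.0005,-0.0013,0.135],"gripper": 0.06},{"rotation": [0,0,-0.007],"slide": [0.0005,-0.0013,0.144],"gripper": 0.055},{"rotation": [0,0,-0.007],"slide": [0.0005,-0.0013,0.144],"gripper": 0.05},{"rotation": [0,0,-0.007],"slide": [0.0005,-0.0013,0.144],"gripper": 0.05},{"rotation": [0,0,-0.007],"slide": [0.0005,-0.0013,0.144],"gripper": 0.05}], "force": 20}}

```text
clock: 2.4
tcp_pos: [445.0, 269.0, 87.9]
tool_rot: [-0.148, 3.136, 0.001]
ft_force: [-0.0, -0.2, 0.4]
opening: 0.568
finger_force: 0.0
```

```bash
python3 - <<'E'
from h import *
d=snap('wrist','w2'); P=cloud(d).reshape(-1,3); c=d['color'].reshape(-1,3).astype(int)
m=(np.abs(P[:,0]-443)<30)&(np.abs(P[:,1]-270)<30)&(c[:,0]>80)&(c[:,0]>2*c[:,1])&(P[:,2]>85)&(P[:,2]<130)
q=P[m]
for g in (q[q[:,1]<270],q[q[:,1]>270]):
  if len(g)>3: print(len(g),g.mean(0).round(1),cv2.minAreaRect(g[:,:2].astype(np.float32)))
print(r.sense())
E
```

```text
672 [442.6 251.5 112.8] ((445.3690490722656, 252.1304931640625), (16.65749740600586, 5.268441677093506), 4.965174198150635)
709 [438.9 286.4 112.6] ((441.4786682128906, 287.01055908203125), (16.15117073059082, 3.8875813484191895), 5.6671953201293945)
{'clock': 2.45, 'q': array([ 3.18021867e-01,  4.73233488e-01,  1.69673975e+00,  1.94220801e-05,
        9.69778333e-01, -1.34716145e+00]), 'joint_velocities': array([-0.00283343,  0.00153862,  0.00324121, -0.00142317, -0.00105619,
       -0.00025039]), 'joint_efforts': array([ 5.11035591e-02, -4.24830258e+01, -2.04282492e+01,  3.19569161e-03,
        8.13009893e-02,  8.80222779e-04]), 'tcp_pos': array([444.97575882, 268.92782025,  87.70949106]), 'tool_rot': array([-1.48107018e-01,  3.13632778e+00,  7.97495957e-04]), 'ft_force': array([0.08709387, 0.64253287, 0.38059388]), 'torque': array([-0.01418526, -0.00306191, -0.05486526]), 'finger_force': 0.0, 'opening': 0.56617394089908}
```

View pics/w2.png

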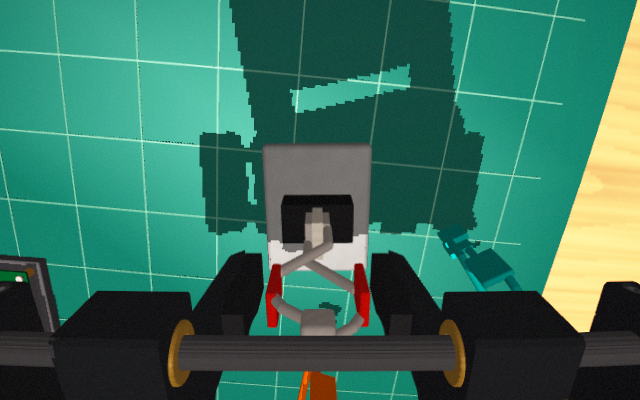

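The pads at (273,295) and (362,293) are evenly between the fingers. Squeeze with a 1.5 mm x trim.

Call:
{"fn": "arm_command", "kwargs": {"steps": [{"rotation": [0,0,0],"slide": [0.0015,0.0004,0],"gripper": 0.045},{"rotation": [0,0,0],"slide": [0.0015,0.0004,0],"gripper": 0.03},{"rotation": [0,0,0],"slide": [0.0015,0.0004,0],"gripper": 0.02},{"rotation": [0,0,0],"slide": [0.0015,0.0004,0],"gripper": 0.02},{"rotation": [0,0,0],"slide": [0.0015,0.0004,0],"gripper": 0.02},{"rotation": [0,0,0],"slide": [0.0015,0.0004,0],"gripper": 0.02},{"rotation": [0,0,0],"slide": [0.0015,0.0004,0],"gripper": 0.02}], "force": 20}}

```text
clock: 3.15
tcp_pos: [443.0, 268.9, 86.7]
tool_rot: [0.148, -3.138, 0.0]
ft_force: [-0.8, 0.6, -0.3]
opening: 0.371
finger_force: 19.8
```

Call:
{"fn": "arm_command", "kwargs": {"steps": [{"rotation": [0,0,0],"slide": [0,0,-0.01],"gripper": 0.02},{"rotation": [0,0,0],"slide": [0,0,-0.025],"gripper": 0.02},{"rotation": [0,0,0],"slide": [0,0,-0.045],"gripper": 0.02},{"rotation": [0,0,0],"slide": [0,0,-0.065],"gripper": 0.02},{"rotation": [0,0,0],"slide": [0,0,-0.08],"gripper": 0.02},{"rotation": [0,0,0],"slide": [0,0,-0.085],"gripper": 0.02},{"rotation": [0,0,0],"slide": [0,0,-0.085],"gripper": 0.02}]}}

```text
clock: 3.85
tcp_pos: [443.2, 269.0, 172.4]
tool_rot: [-0.148, 3.137, 0.001]
ft_force: [0.9, 0.8, -1.2]
opening: 0.369
finger_force: 19.8
```

```bash
python3 - <<'E'
from h import *
snap('wrist','w3')
s=r.sense(); print(s['opening'],s['finger_force'],s['tcp_pos'])
d=pickle.load(open('w1.pkl','rb')); P=cloud(pickle.load(open('top0.pkl','rb')))
dt=pickle.load(open('top0.pkl','rb')); c=dt['color'].astype(int)
# green board/plate outline of transistor
p=P[150:212,350:400].reshape(-1,3); g=p[(p[:,2]>8)&(p[:,2]<25)&(np.hypot(p[:,0]-574,p[:,1]+96)<60)]
print(cv2.minAreaRect(g[:,:2].astype(np.float32)))
plan(574.5,-96.3,172,np.radians(-74))
plan(574.5,-96.3,172,np.radians(106-90))
E
```

```text
0.3665749967382604 19.835832637472777 [442.91367958 268.8867976  171.59070528]
((572.1412963867188, -105.12641906738281), (93.23611450195312, 78.79096221923828), 14.307369232177734)
slide [-0.0966 -0.3759 -0.0004] rot [-1.0000e-04 -0.0000e+00  1.3858e+00] deg [-0.  -0.  79.4] ax
 [[-0.996 -0.094 -0.   ]
 [-0.094  0.996 -0.   ]
 [ 0.    -0.    -1.   ]] q [ 0.32  0.36  1.61 -0.    1.17 -1.35] t 3.9
slide [-0.0966 -0.3759 -0.0004] rot [-0.00e+00 -1.00e-04 -1.85e-01] deg [ -0.   -0.  -10.6] ax
 [[-0.996 -0.094 -0.   ]
 [-0.094  0.996 -0.   ]
 [ 0.    -0.    -1.   ]] q [ 0.32  0.36  1.61 -0.    1.17 -1.35] t 3.9
```

View pics/w3.png

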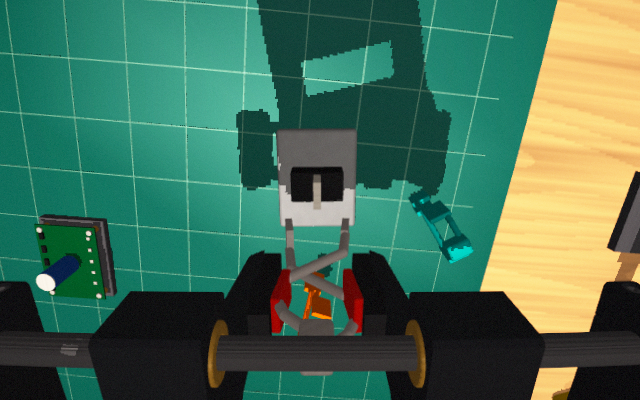

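The tweezers are lifted off and upright, squeezed open (arms at (290,240) and (345,235)), and the stand's fin stays at (317,190). Carry to above the transistor.

Call:
{"fn": "arm_command", "kwargs": {"steps": [{"rotation": [0,0,-0.01],"slide": [-0.005,-0.015,0],"gripper": 0.02},{"rotation": [0,0,-0.03],"slide": [-0.012,-0.045,0],"gripper": 0.02},{"rotation": [0,0,-0.05],"slide": [-0.02,-0.08,0],"gripper": 0.02},{"rotation": [0,0,-0.07],"slide": [-0.03,-0.115,0],"gripper": 0.02},{"rotation": [0,0,-0.09],"slide": [-0.04,-0.15,0],"gripper": 0.02},{"rotation": [0,0,-0.11],"slide": [-0.048,-0.185,0],"gripper": 0.02},{"rotation": [0,0,-0.13],"slide": [-0.057,-0.22,0],"gripper": 0.02},{"rotation": [0,0,-0.15],"slide": [-0.066,-0.255,0],"gripper": 0.02},{"rotation": [0,0,-0.17],"slide": [-0.075,-0.29,0],"gripper": 0.02},{"rotation": [0,0,-0.18],"slide": [-0.083,-0.325,0],"gripper": 0.02},{"rotation": [0,0,-0.185],"slide": [-0.091,-0.355,0],"gripper": 0.02},{"rotation": [0,0,-0.185],"slide": [-0.095,-0.37,0],"gripper": 0.02},{"rotation": [0,0,-0.185],"slide": [-0.0966,-0.376,0],"gripper": 0.02},{"rotation": [0,0,-0.185],"slide": [-0.0966,-0.376,0],"gripper": 0.02},{"rotation": [0,0,-0.185],"slide": [-0.0966,-0.376,0],"gripper": 0.02},{"rotation": [0,0,-0.185],"slide": [-0.0966,-0.376,0],"gripper": 0.02}]}}

```text
clock: 5.5
tcp_pos: [574.4, -95.1, 171.8]
tool_rot: [0.439, -3.111, -0.0]
ft_force: [0.5, 0.4, -0.6]
opening: 0.37
finger_force: 19.8
```

```bash
python3 - <<'E'
from h import *
d=snap('wrist','w4'); P=cloud(d).reshape(-1,3)
ok=np.hypot(P[:,0]-574.5,P[:,1]+96.3)<40
q=P[ok&(P[:,2]>52)&(P[:,2]<62)]; print('top',len(q),q.mean(0),cv2.minAreaRect(q[:,:2].astype(np.float32)))
q=P[ok&(P[:,2]>32)&(P[:,2]<60)]; print('slab',len(q),q.mean(0),cv2.minAreaRect(q[:,:2].astype(np.float32)))
g=P[(np.hypot(P[:,0]-574.5,P[:,1]+96.3)<60)&(P[:,2]>8)&(P[:,2]<23)]; print('board',cv2.minAreaRect(g[:,:2].astype(np.float32)))
s=r.sense();print(s['tcp_pos'],s['tool_rot'],s['opening'])
E
```

```text
top 228 [573.87079099 -98.08079197  56.77413805] ((574.4354248046875, -97.91944885253906), (21.885053634643555, 5.4569501876831055), 16.028383255004883)
slab 273 [572.26857661 -98.49594461  54.41665013] ((574.4091186523438, -97.95761108398438), (21.95650291442871, 5.51960563659668), 16.01830291748047)
board ((574.7391967773438, -97.82098388671875), (82.69517517089844, 63.96529006958008), 14.929403305053711)
[574.43557637 -95.28805388 171.86344704] [-4.39007919e-01  3.11073615e+00  1.37535061e-04] 0.3688780279959774
```

View pics/w4.png

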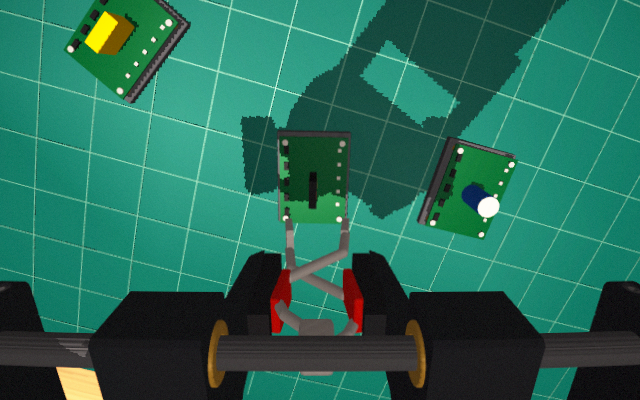

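The transistor (313,190) lies between the open arms. It measures (574.5, -97.9) at yaw 15.5–16°, and the yellow and blue boards are clear. Move -3 mm in y and lower 60 mm, then check.

```bash
python3 -c "
from h import *
plan(574.2,-98.2,87,np.radians(15.6))"
```

```text
slide [ 0.001  -0.0027  0.0849] rot [0.0001 0.     0.0081] deg [0.  0.  0.5] ax
 [[-0.961 -0.277  0.   ]
 [-0.277  0.961  0.   ]
 [-0.     0.    -1.   ]] q [-0.37  0.49  1.41  0.    1.23 -2.22] t 5.55
```

Call:
{"fn": "arm_command", "kwargs": {"steps": [{"rotation": [0,0,0.008],"slide": [0.001,-0.0027,0.01],"gripper": 0.02},{"rotation": [0,0,0.008],"slide": [0.001,-0.0027,0.025],"gripper": 0.02},{"rotation": [0,0,0.008],"slide": [0.001,-0.0027,0.04],"gripper": 0.02},{"rotation": [0,0,0.008],"slide": [0.001,-0.0027,0.05],"gripper": 0.02},{"rotation": [0,0,0.008],"slide": [0.001,-0.0027,0.05],"gripper": 0.02},{"rotation": [0,0,0.008],"slide": [0.001,-0.0027,0.05],"gripper": 0.02}]}}

```text
clock: 6.15
tcp_pos: [574.5, -99.2, 122.0]
tool_rot: [-0.425, 3.113, -0.0]
ft_force: [-0.4, 0.1, 1.1]
opening: 0.368
finger_force: 19.8
```

```bash
python3 - <<'E'
from h import *
d=snap('wrist','w5'); P=cloud(d).reshape(-1,3)
ok=np.hypot(P[:,0]-574.5,P[:,1]+97)<20
q=P[ok&(P[:,2]>50)&(P[:,2]<62)]; print('top',len(q),q.mean(0),cv2.minAreaRect(q[:,:2].astype(np.float32)))
cv2.imwrite('pics/w5c.png',cv2.resize(d['color'][120:380,200:440,::-1],(550,596),interpolation=cv2.INTER_CUBIC))
s=r.sense();print(s['tcp_pos'],s['tool_rot'],s['opening'])
E
```

```text
top 324 [573.773343   -98.1538403   56.68704321] ((574.543212890625, -98.1583251953125), (22.172874450683594, 5.850257396697998), 15.493300437927246)
[574.6410866  -99.26884086 122.30195647] [-4.24563611e-01  3.11189471e+00 -7.59498105e-04] 0.3651444270470025
```

View pics/w5c.png

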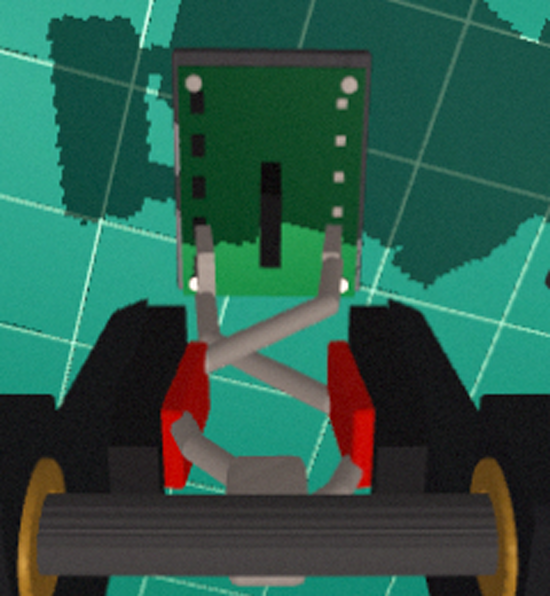

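The slab at (270,215) is centred between the jaws at (205,240) and (332,240) in the crop. Lower 35 mm.

Call:
{"fn": "arm_command", "kwargs": {"steps": [{"rotation": [0,0,0],"slide": [0,0.0004,0.008],"gripper": 0.02},{"rotation": [0,0,0],"slide": [0,0.0004,0.018],"gripper": 0.02},{"rotation": [0,0,0],"slide": [0,0.0004,0.028],"gripper": 0.02},{"rotation": [0,0,0],"slide": [0,0.0004,0.035],"gripper": 0.02},{"rotation": [0,0,0],"slide": [0,0.0004,0.035],"gripper": 0.02},{"rotation": [0,0,0],"slide": [0,0.0004,0.035],"gripper": 0.02},{"rotation": [0,0,0],"slide": [0,0.0004,0.035],"gripper": 0.02}]}}

```text
clock: 6.9
tcp_pos: [574.5, -98.9, 87.1]
tool_rot: [-0.425, 3.112, -0.001]
ft_force: [-0.4, 0.1, -1.3]
opening: 0.369
finger_force: 19.8
```

Release gradually.

Call:
{"fn": "arm_command", "kwargs": {"steps": [{"rotation": [0,0,0],"slide": [0,0,0],"gripper": 0.034},{"rotation": [0,0,0],"slide": [0,0,0],"gripper": 0.036},{"rotation": [0,0,0],"slide": [0,0,0],"gripper": 0.038},{"rotation": [0,0,0],"slide": [0,0,0],"gripper": 0.04},{"rotation": [0,0,0],"slide": [0,0,0],"gripper": 0.042},{"rotation": [0,0,0],"slide": [0,0,0],"gripper": 0.044},{"rotation": [0,0,0],"slide": [0,0,0],"gripper": 0.05},{"rotation": [0,0,0],"slide": [0,0,0],"gripper": 0.06},{"rotation": [0,0,0],"slide": [0,0,0],"gripper": 0.07},{"rotation": [0,0,0],"slide": [0,0,0],"gripper": 0.075},{"rotation": [0,0,0],"slide": [0,0,0],"gripper": 0.075}]}}

```text
clock: 8.0
tcp_pos: [574.2, -98.8, 86.7]
tool_rot: [0.425, -3.113, -0.0]
ft_force: [-0.4, -1.0, -0.7]
opening: 0.853
finger_force: 0.0
```

```bash
python3 - <<'E'
from h import *
d=snap('wrist','w6'); 
cv2.imwrite('pics/w6c.png',cv2.resize(d['color'][120:400,180:460,::-1],(590,590),interpolation=cv2.INTER_CUBIC))
s=r.sense();print(s['tcp_pos'],s['ft_force'],s['opening'])
E
```

```text
[574.24796801 -98.81765173  86.73001517] [-0.10158703 -0.1752184   0.23128421] 0.8472505305597801
```

View pics/w6c.png

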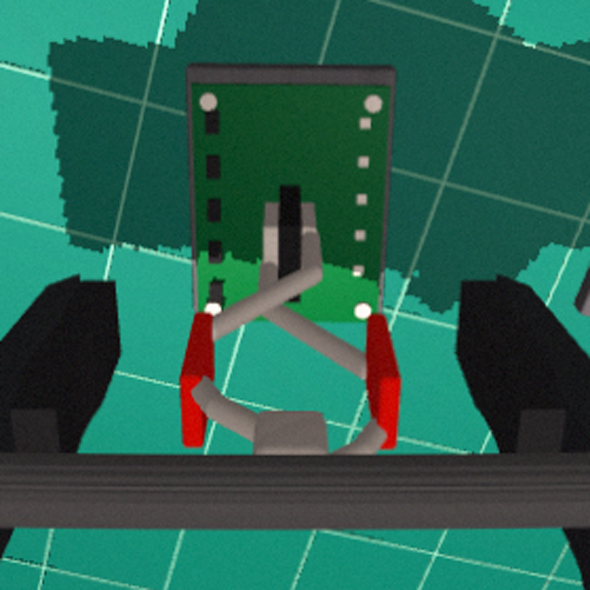

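The jaws (275,230) and (305,230) clamp the slab (290,230), and the tweezers stand upright clear of the fingers. Withdraw straight up.

Call:
{"fn": "arm_command", "kwargs": {"steps": [{"rotation": [0,0,0],"slide": [0,0,-0.01],"gripper": 0.08},{"rotation": [0,0,0],"slide": [0,0,-0.03],"gripper": 0.08},{"rotation": [0,0,0],"slide": [0,0,-0.06],"gripper": 0.08},{"rotation": [0,0,0],"slide": [0,0,-0.09],"gripper": 0.08},{"rotation": [0,0,0],"slide": [0,0,-0.12],"gripper": 0.08},{"rotation": [0,0,0],"slide": [0,0,-0.15],"gripper": 0.08},{"rotation": [0,0,0],"slide": [0,0,-0.15],"gripper": 0.08},{"rotation": [0,0,0],"slide": [0,0,-0.15],"gripper": 0.08},{"rotation": [0,0,0],"slide": [0,0,-0.15],"gripper": 0.08},{"rotation": [0,0,0],"slide": [0,0,-0.15],"gripper": 0.08}]}}

```text
clock: 9.05
tcp_pos: [573.9, -98.7, 235.6]
tool_rot: [0.424, -3.111, -0.002]
ft_force: [0.3, 0.2, -0.5]
opening: 0.908
finger_force: 0.0
```

```bash
python3 - <<'E'
from h import *
d=snap('wrist','w7'); P=cloud(d).reshape(-1,3); c=d['color'].reshape(-1,3).astype(int)
m=(np.hypot(P[:,0]-574,P[:,1]+98)<35)&(c[:,0]>80)&(c[:,0]>2*c[:,1])&(P[:,2]>80)&(P[:,2]<135)
q=P[m]
for g in (q[q[:,1]<-98],q[q[:,1]>-98]): print(len(g),np.percentile(g,98,axis=0).round(1),cv2.minAreaRect(g[:,:2].astype(np.float32)))
g=P[(np.hypot(P[:,0]-574.5,P[:,1]+97)<60)&(P[:,2]>8)&(P[:,2]<23)]; print('board',cv2.minAreaRect(g[:,:2].astype(np.float32)))
E
```

```text
125 [ 586.1 -112.5  119.7] ((578.9459838867188, -115.30207061767578), (15.236066818237305, 3.913189649581909), 14.511402130126953)
134 [577.4 -77.9 119.7] ((570.1883544921875, -80.69419860839844), (16.13490104675293, 3.765378952026367), 14.046804428100586)
board ((574.5364379882812, -97.7552719116211), (81.9739761352539, 63.99595642089844), 14.944561958312988)
```

View pics/w7.png

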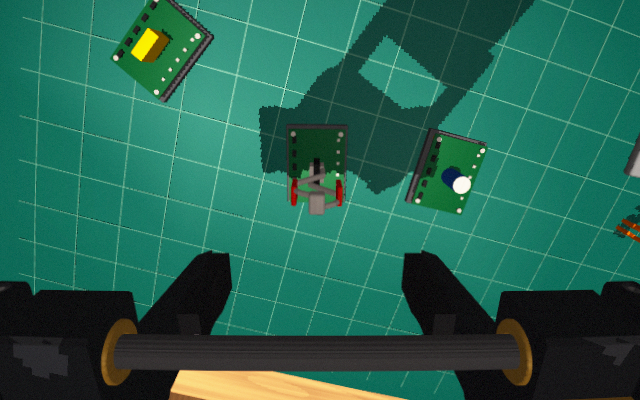

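The tweezers stand upright on the transistor at (316,180), the board has not moved (within 0.3 mm), and the gripper is clear. Handing in.

```bash
python3 -c "
from plant import r
print(r.close_job())"
```

```text
the job is handed in; nothing more can be done
None
```

I handed the job in at about 9 s: the red-grip tweezers stand upright, clamped on the transistor by their own spring, its board had not shifted by more than 0.3 mm, and the gripper touched neither capacitor board; no verdict was returned.

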